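# Turn the washed vial tray right way up and slide it onto the filling mat

## Robot

A 6-joint arm with a two-finger parallel gripper is mounted at the origin on the work surface. World frame = base frame: x ahead of the robot, y to its left, z up, the work surface at z = 0. Lengths are in m, angles in rad, forces in N, time in s.
With the tool pointing down it reaches from about 0.225 to 0.875 m from the base axis. Payload 3.4 kg.
Tool frame: the origin (TCP) lies between the finger pads; the fingertips stand 19 mm ahead of it and the grasp point (between the pads) is the TCP; z points along the fingers, y is the line along which they close (so a half turn about z gives the same grasp; the last joint's range is limited). The gripper opens to 85 mm and grips with 20 to 120 N. Pads are 22 mm wide; open, the fingers measure 114 mm over their backs; the gripper's body (76 mm by 85 mm) begins 54 mm behind the grasp point. The pads swing forward as they close: fully open they stand 13 mm farther back than shut.
Start: joints at [-1.329, 0.276, 1.505, -0, 1.361, -0.121], TCP at [0.204, -0.538, 0.25] pointing down, gripper open.
Joint ranges: [-2.89, 2.89], [-0.75, 2.08], [0.22, 2.7], [-1.18, 4.32], [0.11, 2.71], [-2.7, 2.7]. Speed limits (rad/s): [2.57, 2.57, 3.14, 3.14, 3.14, 3.14].

## Interface

Orientations are given as a unit quaternion [w, x, y, z].
In Python, from rig import get_state, imaging, ticket gives the robot as it stands. The module is installed in compiled form; this text tells all that it offers.
- The arm moves only by the shell command python3 -m inch 'ROWS' [FORCE]. ROWS is JSON, a list of rows, each an object with "claw": the opening, from -1 (shut) to 1 (fully open); "travel": the shift along the world's x, y, z in units of 200 mm (1.0 is 200 mm), a list of three; "turn": the turn about the world's z in units of 180 degrees (1.0 is 180 degrees). A call has 1 to 5 rows; each row is the pose to reach, as a shift and turn from the pose commanded when the call began, turning the shorter way round; what a row does not reach only later rows make up. A row lasts 1/10 s, in which the tool goes at most 50 mm and 8.59 degrees, less where a joint would pass 70% of its speed; a pose out of reach is approached as far as the arm can. A call with a number of a shift or a turn outside -1 to 1 is refused whole. A call with a gripper value outside its range is refused whole. The fingers move at their own pace and stop on an object; FORCE is the grip in N (left out, the last holds). Time passes only in rows, so rows that repeat a pose let the fingers close. It gives the time, the measured TCP pose, the force, the opening and the grip force at its end, in the units of the state.
- get_state(): the state, without advancing time (a new reading comes with each control period).
- imaging.get_image(name): name is "side" or "top" or "wrist"; returns the picture (420x560x3 uint8, red, green, blue); there is no depth.
- imaging.camera_params(name): a dict with "camera_matrix" (3x3 intrinsics, pixels), "cam_to_world" (4x4, takes a point from camera to world coordinates); the wrist camera has in their place "T_tool_cam" (4x4, takes a point from camera to tool coordinates, whose origin is the TCP and whose axes are the flange's). Camera axes: x right, y down, z forward; pixel columns grow to the right and rows downward; lengths in m; the calibration is good to about 2 mm. A picture is of the moment at which its call begins: read the wrist's pose just before it. camera_params takes no time and is no camera call.
- ticket.sign_off(): hands the job in; it is judged then, once.
The state is a dict: "clock": time; "qpos": joint angles; "qd": joint speeds; "effort": joint torques, N m; "position": TCP position; "ee_rot": TCP orientation; "contact_force": force on the tool from outside, world axes, zero at the start; "moment": the same for the moment, N m; "width": finger opening in m; "gripper_force": force on a finger pad.
Only numpy, scipy, OpenCV 4.12 (cv2) and the standard library are available. Lean on these libraries where they do the work, as an engineer would, in place of code of your own. Each camera call takes 0.05 s, during which the arm holds its last target. There are 200 camera calls.

## Task

Two vial trays have come back from washing, and one of them lies upside down, with the red stripe of its underside showing. Turn that tray right way up, compartments upwards, and leave it standing flat on the bench with its whole white body on the yellow filling mat (the handle may stick out). Do not throw it or drop it from a height, and leave the other tray, the bottles, the jar and the beaker where they are.

Things in the scene. Friction and masses are not known exactly. Their poses are not given: they have to be found in the camera images.
- tray: Tray that starts upside down: white rigid plastic, 0.25 to 0.5 kg, body 110 (own x) by 80 (y) by 50 mm (z), six open compartments on its +z side, red stripe along x on its closed -z side. Origin at the body's centre, 25 mm above the bench either way up. Own z points down at the start, up at the end. Handle on its -y side, at first to the robot's left; open bench on the other side. Stands on its sides too
- tray_handle (a point): Middle of the tray's fixed handle bar: round steel, 10 mm thick, 80 mm clear between its end arms, parallel to the tray's own x, 80 mm from the tray's centre along its own -y, at mid height: 25 mm above the bench when the tray lies either way up. 40 mm from the bar's centre line to the body's wall (35 mm open gap)
- tray_corner0 (a point): Corner of the tray body's floor, own x +55 mm, own y +40 mm, own z -25 mm
- tray_corner1 (a point): Corner of the tray body's floor, own x +55 mm, own y -40 mm, own z -25 mm
- tray_corner2 (a point): Corner of the tray body's floor, own x -55 mm, own y +40 mm, own z -25 mm
- tray_corner3 (a point): Corner of the tray body's floor, own x -55 mm, own y -40 mm, own z -25 mm
- mat: Flat yellow filling mat on the bench, 170 mm (own x) by 140 mm (own y) and 1 mm thin, to the robot's right; a surface marking which nothing catches on. Origin at its centre, on the bench
- other_tray: The other tray, identical but right way up (compartments showing, own z up), handle also to the robot's left, beside the first one, nearer or farther. To be left alone; origin at the centre of its body, 25 mm above the bench
- amber_bottle: Brown glass bottle with a white cap and paper label, 72 mm across, 160 mm high, beyond the work area; origin under its centre
- beaker: Empty glass beaker, 80 mm across, 100 mm high, beyond the work area; origin under its centre
- jar: Small white plastic jar, 54 mm across, 65 mm high, beyond the mat; origin under its centre
- solvent_bottle: Brown glass bottle with a black cap, 68 mm across, 150 mm high, at the left; origin under its centre
There are look-alikes about, which are no part of the job. Leave any pink or turquoise look-alike of the tray alone.

How it is judged:
By the outcome, as a careful person would: the job done as asked, in the order asked, and still so for the second after the job is handed in, with the robot touching nothing.
It also fails if it takes over 64 s, if anything falls off the work surface, if the arm or the gripper's body presses on something with over 40 N, if the wrist force passes 120 N, or if a joint passes its speed limit or range.

## Working session

There is one attempt and no reset: what is moved stays moved. The work goes in short steps, Python scripts to look and compute and a shell command to move; the robot and the scene stay as the last step left them, time stands still between calls to the robot, and variables do not carry over. Pictures are saved under pics/ and viewed, at most 10 in all, crops included, and the job is handed in when it is done.

```bash
mkdir -p pics; python3 - <<'E'
from rig import get_state, imaging
import cv2,numpy as np
for n in ("top","side"):
    im=imaging.get_image(n); cv2.imwrite(f"pics/{n}0.png",im[:,:,::-1]); np.save(f"pics/{n}0.npy",im)
    p=imaging.camera_params(n); print(n,np.round(p["camera_matrix"],1).tolist(),np.round(p["cam_to_world"],3).tolist())
s=get_state(); print(s["clock"],s["ee_rot"],s["width"])
E
```

```text
top [[414.0, 0.0, 284.8], [0.0, 414.0, 206.8], [0.0, 0.0, 1.0]] [[-0.008, -0.991, 0.13, 0.339], [-1.0, 0.006, -0.014, 0.101], [0.013, -0.13, -0.991, 1.268], [0.0, 0.0, 0.0, 1.0]]
side [[496.8, 0.0, 284.9], [0.0, 496.8, 205.6], [0.0, 0.0, 1.0]] [[-0.808, -0.421, 0.411, 0.029], [-0.588, 0.56, -0.583, 0.757], [0.015, -0.713, -0.701, 0.873], [0.0, 0.0, 0.0, 1.0]]
0.1 [-8.47232231e-04  9.83594491e-01  1.80391677e-01 -4.39555662e-05] 0.08591213198448343
```

View pics/top0.png

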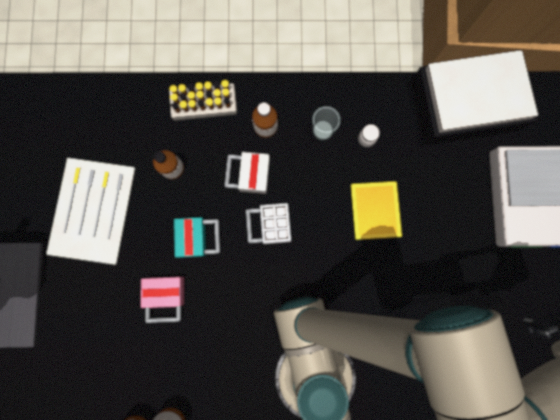

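View pics/side0.png

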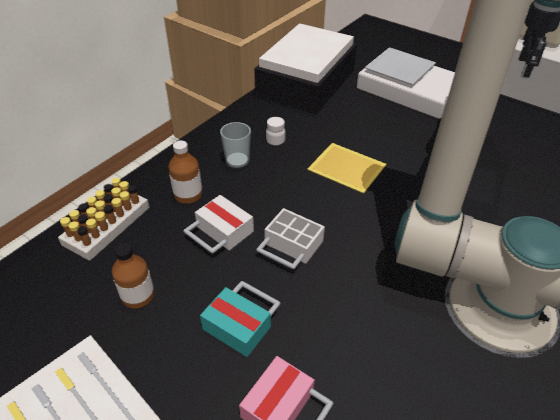

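Candidates in the top view are the white tray with red stripe at (254,172), the white tray with compartments up at (275,223), turquoise at (188,237) and pink at (162,292). Only the white one at (254,172) shows a stripe and is white, with its handle to the left as described. The mat is at (376,210).

```bash
cat > h.py <<'E'
import numpy as np,cv2
from rig import imaging,get_state
def ray(n,uv,z):
    p=imaging.camera_params(n);T=p["cam_to_world"]
    d=T[:3,:3]@np.linalg.inv(p["camera_matrix"])@[uv[0],uv[1],1]
    return T[:3,3]+d*(z-T[2,3])/d[2]
def hsv(im): return cv2.cvtColor(im,cv2.COLOR_RGB2HSV)
def blobs(m,n,z,amin=30):
    for c in cv2.findContours(m.astype(np.uint8),cv2.RETR_EXTERNAL,cv2.CHAIN_APPROX_NONE)[0]:
        if cv2.contourArea(c)<amin: continue
        w=np.array([ray(n,q[0],z)[:2] for q in c])
        (cx,cy),s,a=cv2.minAreaRect((w*1000).astype(np.float32))
        print(n,"px",c.mean((0,1)).round(),"world mm",round(cx),round(cy),np.round(s),"ang",round(a,1))
E
python3 - <<'E'
from h import *
for n in("top","side"):
    im=np.load(f"pics/{n}0.npy");H=hsv(im);h,s,v=[H[...,i].astype(int) for i in range(3)]
    print("red");blobs(((h<6)|(h>174))&(s>170)&(v>120),n,.05)
    print("mat");blobs((h>20)&(h<33)&(s>120)&(v>100),n,0,300)
    print("white");w=(s<45)&(v>165)
    if n=="top":
        roi=np.zeros_like(w);roi[150:250,222:300]=1;blobs(w&roi,n,.05,100)
im=np.load("pics/top0.npy")
cv2.imwrite("pics/crop1.png",cv2.resize(im[130:260,215:335,::-1],None,fx=4.5,fy=4.5,interpolation=cv2.INTER_CUBIC))
for q in [(227,187),(232,155)]: print(ray("top",q,.025))
E
```

```text
red
top px [160. 292.] world mm 253 443 [16. 95.] ang 1.6
top px [188. 237.] world mm 413 368 [98. 16.] ang 3.4
top px [253. 171.] world mm 609 177 [15. 96.] ang 84.5
mat
top px [376. 210.] world mm 495 -199 [176. 147.] ang 3.2
white
top px [269. 225.] world mm 450 133 [111. 121.] ang 4.3
top px [262. 172.] world mm 605 151 [ 29. 112.] ang 84.8
top px [244. 171.] world mm 609 205 [ 36. 111.] ang 87.0
red
side px [277. 393.] world mm 254 448 [ 22. 103.] ang 1.9
side px [236. 314.] world mm 413 371 [102.  22.] ang 3.2
side px [224. 214.] world mm 609 180 [ 21. 101.] ang 84.4
mat
side px [ 96. 209.] world mm 910 321 [ 43. 127.] ang 50.6
side px [347. 167.] world mm 496 -196 [173. 144.] ang 3.3
white
[0.56410216 0.25863725 0.025     ]
[0.66383598 0.24430108 0.025     ]
```

View pics/crop1.png

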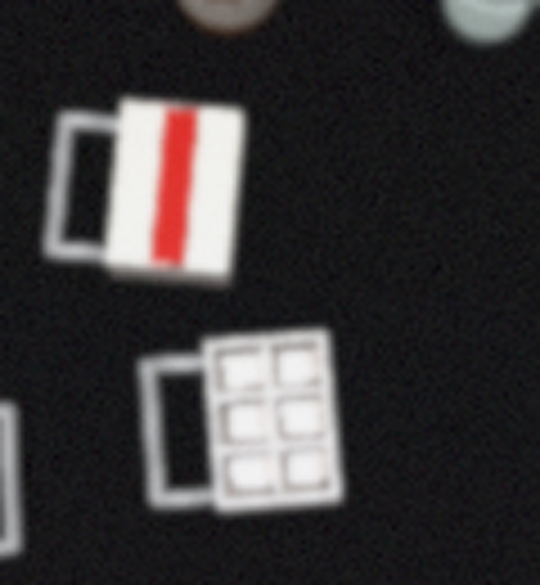

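The crop confirms it: the white tray with the red stripe (crop (175,190)) has its closed side up and its handle bar at crop x≈57, on the left. The other white tray shows compartments. I estimate the bar centre at (0.616, 0.258) and the tool turn needed at -26°.

```bash
python3 -m inch '[{"claw":0.2,"travel":[0.5,0.9,0],"turn":-0.146},{"claw":0.2,"travel":[0.5,0.9,0],"turn":-0.146},{"claw":0.2,"travel":[0.5,0.9,0],"turn":-0.146},{"claw":0.2,"travel":[0.5,0.9,0],"turn":-0.146},{"claw":0.2,"travel":[0.5,0.9,0],"turn":-0.146}]' 20
python3 -m inch '[{"claw":0.2,"travel":[0.5,1,0],"turn":0},{"claw":0.2,"travel":[0.5,1,0],"turn":0},{"claw":0.2,"travel":[0.5,1,0],"turn":0},{"claw":0.2,"travel":[0.5,1,0],"turn":0},{"claw":0.2,"travel":[0.5,1,0],"turn":0}]'
python3 -m inch '[{"claw":0.2,"travel":[0.5,1,0],"turn":0},{"claw":0.2,"travel":[0.5,1,0],"turn":0},{"claw":0.2,"travel":[0.5,1,0],"turn":0},{"claw":0.2,"travel":[0.5,1,0],"turn":0},{"claw":0.2,"travel":[0.5,1,0],"turn":0}]'
```

```text
clock: 0.6
position: [0.3052, -0.3525, 0.2501]
ee_rot: [-0.002, 0.999, -0.046, 0.0]
contact_force: [-0.4, -0.5, 0.2]
width: 0.0511
gripper_force: 0.0
clock: 1.1
position: [0.4048, -0.1547, 0.2502]
ee_rot: [-0.001, 0.999, -0.047, 0.0]
contact_force: [-0.6, -1.0, 0.5]
width: 0.0515
gripper_force: 0.0
clock: 1.6
position: [0.5056, 0.0455, 0.25]
ee_rot: [-0.001, 0.999, -0.046, 0.0]
contact_force: [-1.3, -0.2, 0.2]
width: 0.0514
gripper_force: 0.0
```

```bash
python3 -m inch '[{"claw":-0.3,"travel":[0.55,1,0],"turn":0},{"claw":-0.3,"travel":[0.55,1,0],"turn":0},{"claw":-0.3,"travel":[0.55,1,0],"turn":0},{"claw":-0.3,"travel":[0.55,1,0],"turn":0},{"claw":-0.3,"travel":[0.55,1,0],"turn":0}]'
python3 -m inch '[{"claw":-0.3,"travel":[0,0.06,-0.5],"turn":0},{"claw":-0.3,"travel":[0,0.06,-0.5],"turn":0},{"claw":-0.3,"travel":[0,0.06,-0.5],"turn":0},{"claw":-0.3,"travel":[0,0.06,-0.5],"turn":0}]'
python3 - <<'E'
from h import *
p=imaging.camera_params("wrist");print(np.round(p["T_tool_cam"],3).tolist(),p["camera_matrix"][0])
cv2.imwrite("pics/w1.png",imaging.get_image("wrist")[:,:,::-1])
E
```

```text
clock: 2.1
position: [0.6158, 0.2455, 0.2492]
ee_rot: [-0.0, 0.999, -0.047, 0.0]
contact_force: [0.5, -0.8, -0.5]
width: 0.03
gripper_force: 0.0
clock: 2.5
position: [0.6141, 0.2539, 0.1497]
ee_rot: [0.001, 0.999, -0.048, -0.001]
contact_force: [1.1, -0.0, 1.0]
width: 0.03
gripper_force: 0.0
[[-0.001, -0.953, -0.301, 0.075], [1.0, -0.001, 0.0, -0.0], [-0.001, -0.301, 0.953, -0.124], [0.0, 0.0, 0.0, 1.0]] [310.263268     0.         281.50356445]
```

View pics/w1.png

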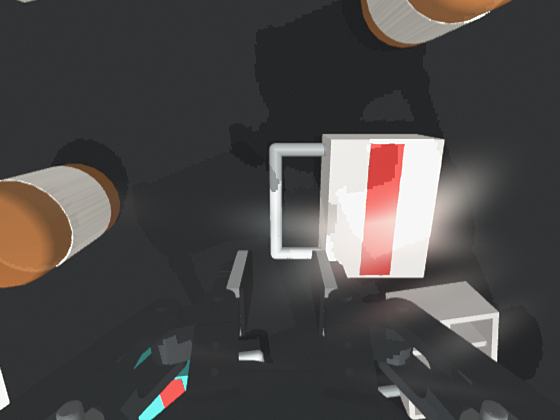

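The wrist view shows the bar at column ≈276, rows 148–255, close to midway between the fingers. I'll cast this onto z=25 mm.

```bash
python3 - <<'E'
from h import *
from scipy.spatial.transform import Rotation as R
s=get_state();p=imaging.camera_params("wrist")
q=s["ee_rot"];T=np.eye(4);T[:3,:3]=R.from_quat([q[1],q[2],q[3],q[0]]).as_matrix();T[:3,3]=s["position"]
C=T@p["T_tool_cam"]
for uv in [(276,149),(277,253),(276,200),(326,137),(322,258)]:
    d=C[:3,:3]@np.linalg.inv(p["camera_matrix"])@[*uv,1]
    z=.025 if uv[0]<300 else .05
    print(uv,(C[:3,3]+d*(z-C[2,3])/d[2]).round(4))
print(s["position"])
E
```

```text
(276, 149) [0.6607 0.2543 0.025 ]
(277, 253) [0.5697 0.2627 0.025 ]
(276, 200) [0.6185 0.2586 0.025 ]
(326, 137) [0.6687 0.2173 0.05  ]
(322, 258) [0.5738 0.2256 0.05  ]
[0.61546843 0.25412339 0.15190019]
```

```bash
python3 -m inch '[{"claw":-0.3,"travel":[0,0.022,-0.15],"turn":0},{"claw":-0.3,"travel":[0,0.022,-0.3],"turn":0},{"claw":-0.3,"travel":[0,0.022,-0.45],"turn":0},{"claw":-0.3,"travel":[0,0.022,-0.55],"turn":0},{"claw":-0.3,"travel":[0,0.022,-0.615],"turn":0}]' 20
python3 -m inch '[{"claw":-1,"travel":[0,0,0],"turn":0},{"claw":-1,"travel":[0,0,0],"turn":0},{"claw":-1,"travel":[0,0,0],"turn":0},{"claw":-1,"travel":[0,0,0],"turn":0},{"claw":-1,"travel":[0,0,0],"turn":0}]' 20
```

```text
clock: 3.05
position: [0.6161, 0.2586, 0.0291]
ee_rot: [-0.001, 0.999, -0.048, 0.002]
contact_force: [0.3, 0.9, -0.0]
width: 0.03
gripper_force: 0.0
clock: 3.55
position: [0.6152, 0.2589, 0.0288]
ee_rot: [-0.0, 0.999, -0.048, 0.001]
contact_force: [-0.0, -0.7, 2.8]
width: 0.0088
gripper_force: 20.3
```

```bash
python3 -m inch '[{"claw":-1,"travel":[0,-0.02,0.1],"turn":0},{"claw":-1,"travel":[0,-0.06,0.2],"turn":0},{"claw":-1,"travel":[0,-0.12,0.3],"turn":0},{"claw":-1,"travel":[0,-0.2,0.4],"turn":0},{"claw":-1,"travel":[0,-0.3,0.5],"turn":0}]'
python3 -m inch '[{"claw":-1,"travel":[0,-0.1,0.1],"turn":0},{"claw":-1,"travel":[0,-0.2,0.2],"turn":0},{"claw":-1,"travel":[0,-0.2,0.3],"turn":0},{"claw":-1,"travel":[0,-0.2,0.35],"turn":0},{"claw":-1,"travel":[0,-0.2,0.35],"turn":0}]'
python3 - <<'E'
from h import *
cv2.imwrite("pics/s2.png",imaging.get_image("side")[100:300,120:380,::-1].repeat(2,0).repeat(2,1))
E
```

```text
clock: 4.05
position: [0.6132, 0.1987, 0.1276]
ee_rot: [0.0, 0.999, -0.047, -0.001]
contact_force: [0.9, -1.5, -4.0]
width: 0.0089
gripper_force: 19.4
clock: 4.55
position: [0.6146, 0.1594, 0.1985]
ee_rot: [-0.001, 0.999, -0.048, 0.001]
contact_force: [-0.3, 0.5, -4.8]
width: 0.0085
gripper_force: 19.5
```

View pics/s2.png

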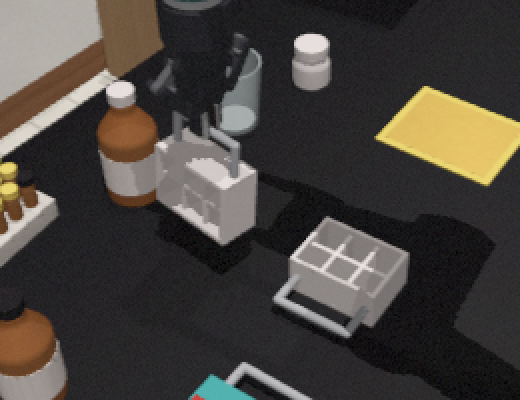

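Hanging cleanly, with compartments facing left (+y). Next I carry it to the left part of the mat.

```bash
python3 -m inch '[{"claw":-1,"travel":[0,-0.1,0.05],"turn":0},{"claw":-1,"travel":[0,-0.25,0.1],"turn":0},{"claw":-1,"travel":[0,-0.42,0.1],"turn":0},{"claw":-1,"travel":[0,-0.59,0.1],"turn":0},{"claw":-1,"travel":[0,-0.75,0.1],"turn":0}]'
python3 -m inch '[{"claw":-1,"travel":[-0.12,-0.17,0],"turn":0.01},{"claw":-1,"travel":[-0.25,-0.34,0],"turn":0.02},{"claw":-1,"travel":[-0.4,-0.5,0],"turn":0.03},{"claw":-1,"travel":[-0.52,-0.63,0],"turn":0.04},{"claw":-1,"travel":[-0.61,-0.71,0],"turn":0.047}]'
python3 -m inch '[{"claw":-1,"travel":[0,0,-0.08],"turn":0},{"claw":-1,"travel":[0,0,-0.16],"turn":0},{"claw":-1,"travel":[0,0,-0.24],"turn":0},{"claw":-1,"travel":[0,0,-0.32],"turn":0},{"claw":-1,"travel":[0,0,-0.37],"turn":0}]'
python3 - <<'E'
from h import *
cv2.imwrite("pics/s3.png",imaging.get_image("side")[50:250,230:490,::-1].repeat(2,0).repeat(2,1))
E
```

```text
clock: 5.1
position: [0.6131, 0.0083, 0.2154]
ee_rot: [-0.0, 0.999, -0.047, -0.002]
contact_force: [0.1, 0.2, -5.0]
width: 0.009
gripper_force: 19.6
clock: 5.6
position: [0.4895, -0.1341, 0.2156]
ee_rot: [-0.0, 1.0, 0.026, -0.002]
contact_force: [-0.3, -0.4, -3.7]
width: 0.0092
gripper_force: 19.5
clock: 6.1
position: [0.4906, -0.1321, 0.1408]
ee_rot: [-0.001, 1.0, 0.026, -0.002]
contact_force: [-0.7, 0.6, -4.1]
width: 0.0091
gripper_force: 19.5
```

View pics/s3.png

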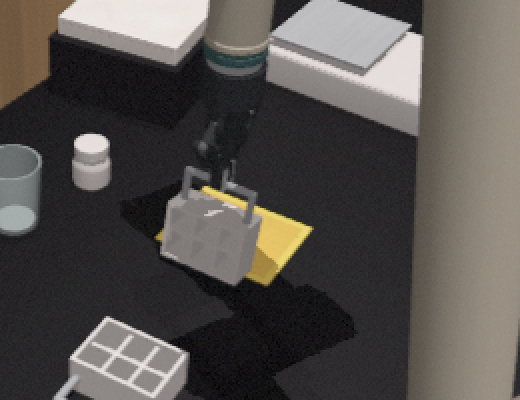

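```bash
python3 -m inch '[{"claw":-1,"travel":[0,0,-0.03],"turn":0},{"claw":-1,"travel":[0,0,-0.055],"turn":0},{"claw":-1,"travel":[0,0,-0.075],"turn":0},{"claw":-1,"travel":[0,0,-0.085],"turn":0}]'
python3 -m inch '[{"claw":-1,"travel":[0,0,-0.006],"turn":0},{"claw":-1,"travel":[0,0,-0.006],"turn":0}]'
```

```text
clock: 6.55
position: [0.4958, -0.1346, 0.1323]
ee_rot: [0.002, 1.0, 0.026, 0.005]
contact_force: [-3.6, 0.8, 27.5]
width: 0.009
gripper_force: 24.0
clock: 6.75
position: [0.4961, -0.1347, 0.1313]
ee_rot: [0.003, 1.0, 0.026, 0.005]
contact_force: [-3.6, 1.9, 25.3]
width: 0.0088
gripper_force: 24.1
```

```bash
python3 -m inch '[{"claw":-1,"travel":[0,0,0.02],"turn":0},{"claw":-1,"travel":[0,0,0.04],"turn":0},{"claw":-1,"travel":[0,0,0.04],"turn":0}]'
python3 - <<'E'
from h import *
a=imaging.get_image("side")[80:220,290:390,::-1]
b=imaging.get_image("wrist")[:,:,::-1]
cv2.imwrite("pics/s4.png",np.hstack([cv2.resize(a,(300,420),interpolation=cv2.INTER_CUBIC),b[:,80:480]]))
E
```

```text
clock: 7.05
position: [0.4921, -0.1332, 0.1333]
ee_rot: [0.0, 1.0, 0.026, 0.0]
contact_force: [-0.2, 0.3, -4.0]
width: 0.0088
gripper_force: 21.4
```

View pics/s4.png

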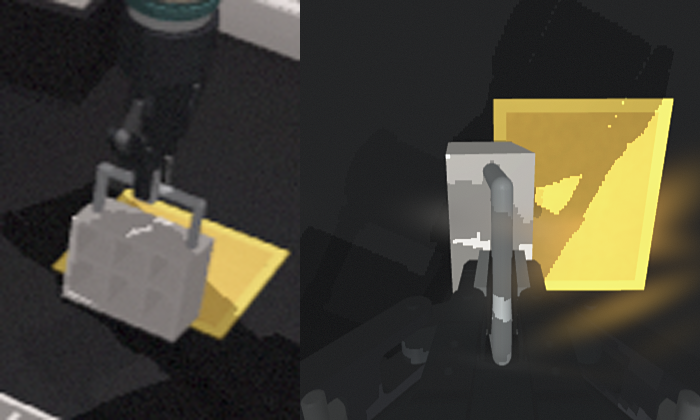

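```bash
python3 -m inch '[{"claw":-1,"travel":[0.004,-0.085,-0.003],"turn":0},{"claw":-1,"travel":[0.009,-0.17,-0.003],"turn":0},{"claw":-1,"travel":[0.013,-0.255,-0.016],"turn":0},{"claw":-1,"travel":[0.018,-0.337,-0.04],"turn":0},{"claw":-1,"travel":[0.022,-0.415,-0.075],"turn":0}]'
python3 - <<'E'
from h import *
a=imaging.get_image("side")[80:220,290:390,::-1]
b=imaging.get_image("wrist")[:,:,::-1]
cv2.imwrite("pics/s5.png",np.hstack([cv2.resize(a,(300,420),interpolation=cv2.INTER_CUBIC),b[:,80:480]]))
E
```

```text
clock: 7.65
position: [0.4972, -0.2191, 0.1185]
ee_rot: [0.001, 1.0, 0.026, 0.001]
contact_force: [-0.8, -0.5, 1.3]
width: 0.009
gripper_force: 22.3
```

View pics/s5.png

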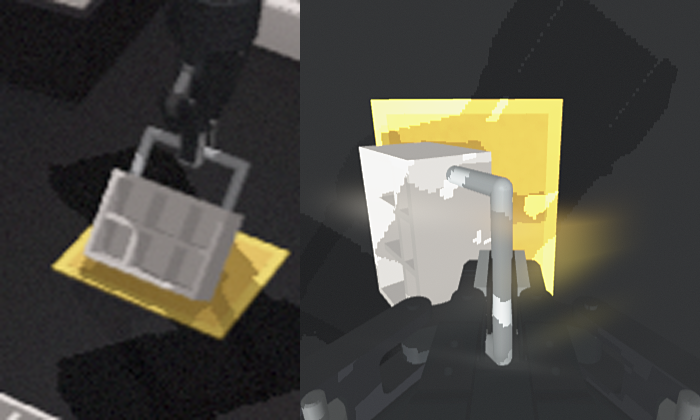

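```bash
python3 -m inch '[{"claw":-1,"travel":[0.003,-0.073,-0.045],"turn":0},{"claw":-1,"travel":[0.006,-0.138,-0.1],"turn":0},{"claw":-1,"travel":[0.01,-0.195,-0.165],"turn":0},{"claw":-1,"travel":[0.013,-0.243,-0.235],"turn":0},{"claw":-1,"travel":[0.016,-0.28,-0.312],"turn":0}]'
python3 -m inch '[{"claw":-1,"travel":[0,-0.018,-0.04],"turn":0},{"claw":-1,"travel":[0,-0.026,-0.07],"turn":0},{"claw":-1,"travel":[0,-0.031,-0.09],"turn":0},{"claw":-1,"travel":[0,-0.031,-0.09],"turn":0}]'
python3 - <<'E'
from h import *
a=imaging.get_image("side")[80:220,290:390,::-1]
b=imaging.get_image("wrist")[:,:,::-1]
cv2.imwrite("pics/s6.png",np.hstack([cv2.resize(a,(300,420),interpolation=cv2.INTER_CUBIC),b[:,80:480]]))
E
```

```text
clock: 8.25
position: [0.4999, -0.273, 0.0545]
ee_rot: [0.0, 1.0, 0.026, 0.0]
contact_force: [0.1, -2.9, 1.0]
width: 0.009
gripper_force: 23.8
clock: 8.65
position: [0.4993, -0.2777, 0.0371]
ee_rot: [-0.001, 1.0, 0.026, -0.001]
contact_force: [-0.4, -1.1, -0.7]
width: 0.0091
gripper_force: 24.1
```

View pics/s6.png

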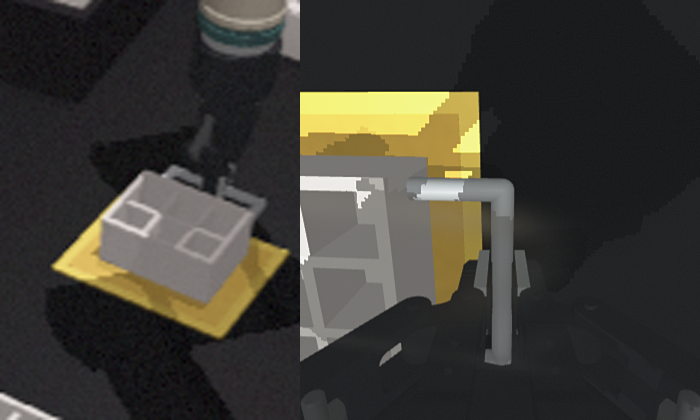

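The tray is right way up on the mat and nearly flat. I'll press down slightly, open and rise.

```bash
python3 -m inch '[{"claw":-1,"travel":[0,0,-0.01],"turn":0},{"claw":-1,"travel":[0,0,-0.02],"turn":0},{"claw":-1,"travel":[0,0,-0.02],"turn":0}]'
python3 -m inch '[{"claw":-0.3,"travel":[0,0,0],"turn":0},{"claw":-0.3,"travel":[0,0,0],"turn":0},{"claw":-0.3,"travel":[0,0,0],"turn":0}]'
python3 -m inch '[{"claw":-0.3,"travel":[0,0,0.1],"turn":0},{"claw":-0.3,"travel":[0,0,0.3],"turn":0},{"claw":-0.3,"travel":[0,0,0.5],"turn":0},{"claw":-0.3,"travel":[0,0,0.75],"turn":0},{"claw":-0.3,"travel":[0,0,1],"turn":0}]'
python3 -m inch '[{"claw":-0.3,"travel":[0,-0.25,0],"turn":0},{"claw":-0.3,"travel":[0,-0.5,0],"turn":0},{"claw":-0.3,"travel":[0,-0.75,0],"turn":0},{"claw":-0.3,"travel":[0,-0.9,0],"turn":0}]'
python3 - <<'E'
from h import *
a=imaging.get_image("side");b=imaging.get_image("top")
for n,im in(("side",a),("top",b)):
    H=hsv(im);h,s,v=[H[...,i].astype(int) for i in range(3)]
    blobs((h>20)&(h<33)&(s>120)&(v>60),n,0,100)
cv2.imwrite("pics/f.png",np.hstack([cv2.resize(a[80:220,280:420,::-1],(400,400),interpolation=cv2.INTER_CUBIC),cv2.resize(b[160:260,330:430,::-1],(400,400),interpolation=cv2.INTER_CUBIC)]))
E
```

```text
clock: 9.05
position: [0.4998, -0.2784, 0.0338]
ee_rot: [0.0, 1.0, 0.026, 0.0]
contact_force: [-0.3, -1.3, 0.4]
width: 0.0089
gripper_force: 24.1
clock: 9.35
position: [0.4996, -0.2782, 0.0337]
ee_rot: [-0.0, 1.0, 0.026, -0.0]
contact_force: [-1.1, -0.1, -0.1]
width: 0.0301
gripper_force: 0.0
clock: 9.85
position: [0.4991, -0.2779, 0.2353]
ee_rot: [-0.0, 1.0, 0.026, -0.0]
contact_force: [0.6, -0.9, -0.2]
width: 0.0299
gripper_force: 0.0
clock: 10.25
position: [0.4991, -0.4619, 0.2336]
ee_rot: [0.001, 1.0, 0.025, 0.0]
contact_force: [0.3, -0.5, -0.7]
width: 0.0297
gripper_force: 0.0
side px [ 16. 412.] world mm 614 730 [11. 43.] ang 81.4
side px [ 65. 380.] world mm 598 641 [11. 48.] ang 81.7
side px [ 71. 220.] world mm 926 385 [43. 70.] ang 49.3
side px [ 95. 209.] world mm 910 320 [ 44. 128.] ang 49.0
side px [119. 191.] world mm 911 243 [ 43. 109.] ang 48.7
side px [344. 171.] world mm 496 -195 [174. 144.] ang 3.6
top px [372. 209.] world mm 495 -198 [179. 150.] ang 3.1
top px [176.  91.] world mm 885 429 [50. 63.] ang 50.9
top px [195.  94.] world mm 871 365 [ 50. 125.] ang 50.7
```

View pics/f.png

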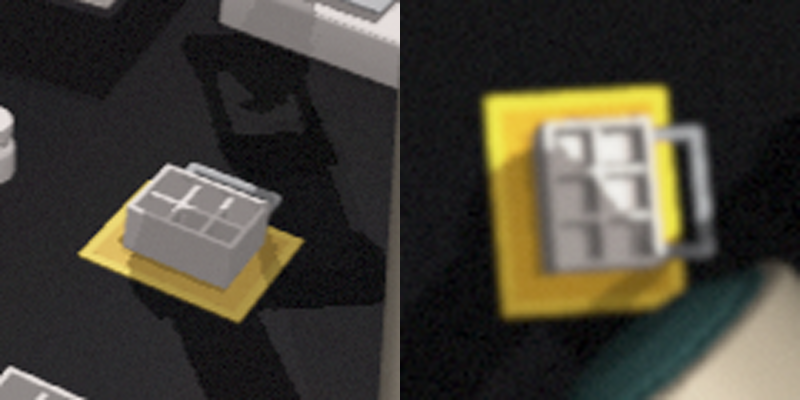

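The side and top views show the tray standing flat, compartments up. There is yellow on all sides of its body, with at least about 20 mm at the right edge (crop x 645 vs 678). Only the handle reaches past the mat.

```bash
python3 -c "
from rig import ticket
print(ticket.sign_off())"
```

```text
the job is handed in; nothing more can be done
None
```

I turned the upside-down tray right way up and left it flat with its whole white body on the yellow mat. I handed the job in at about 10 s on the clock, without touching the other tray, bottles, jar or beaker.

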